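# Crack the sealed dry box in the bench drawer

## Task

Pull the white-fronted drawer of the small bench drawer unit fully out by its bar handle. Then take the black bar handle on the lid of the dry box inside, pull up until the sticky seal lets go without letting the lid fly wide open, and hold the lid just ajar, its front edge about 25 mm above the box, so that air can bleed in. Finish while still gripping the lid handle and holding the lid still, with the drawer left out and the other things on the bench undisturbed.

Things in the scene. Friction and masses are not known exactly. Their poses are not given: they have to be found in the camera images.
- cab: Grey drawer unit, 220 mm deep (x), 260 mm wide (y), 130 mm high, fixed to the worktop; origin under its centre. Its front faces its own -x (towards the robot); its one drawer slides out along its -x. Drawer front white, 103 mm high, its top edge 118 mm above the worktop. Fully out, the lid handle stands 75 mm in front of the unit.
- cab_drawer0_handle (a point): Middle of the drawer's dark steel bar handle: a round bar 11 mm thick, 120 mm long along the unit's y, 35 mm in front of the drawer front, 92 mm above the worktop (38 mm below the unit's top), carried by two 8 mm posts, 51 mm to either side of the middle. Take it from above, one finger before and one behind it.
- cab_drawer0 (a joint): Drawer travel in m: 0 shut, 0.150 at its stop fully out. Starts shut or up to 20 mm out. Slides with about 1 N of friction plus light damping.
- lid_handle: Black bar handle on the dry box lid; origin at the middle of the bar: a round bar 10 mm thick, 70 mm long along the unit's y, its centre 25 mm above the lid's top and 110 mm above the worktop when the lid is shut, on two 8 mm posts, 31 mm to either side of the middle. Fixed to the lid, 22 mm behind its front edge. Take it from above, one finger in front and one behind, opened only 30 to 50 mm: the inside of the drawer front is 54 mm away.
- lid_front (a point): Middle of the lower front edge of the lid, 77 mm above the worktop when shut. The hinge line runs along the unit's y at the far (+x) rim of the box: 100 mm behind this edge, 78 mm behind the lid bar and 33 mm below it when shut. The box is white, 100 x 150 x 54 mm, fixed to the drawer's floor; the lid is 8 mm thick, a clear pane in a blue frame.
- dry_lid (a joint): Lid angle in rad: 0 shut, grows as the front edge rises, stop at 1.0. The front edge rises about 100 mm times the angle (25 mm at 0.25). The seal resists more the further it is stretched, up to about 15 N at the bar with the front edge 3 to 4 mm up, lets go by 6 mm (0.06 rad), then still pulls shut with 3 to 7 N, lid weight included, up to 0.36 rad. Let go, the lid falls shut and sticks again.
- reagent_bottle: Blue-capped glass reagent bottle, 80 mm across, 141 mm high, standing; leave alone. Origin under its centre.
- wash_bottle: White wash bottle with a spout, 87 mm across, 250 mm high, standing; leave alone. Origin under its centre.
- tip_box: Pipette tip box, 92 x 124 x 73 mm; leave alone. Origin under its centre.
- timer: White bench timer, 66 x 68 x 21 mm; leave alone. Origin under its centre.
- vial_0: Brown vial with black cap, 24 mm across, 54 mm high; leave alone. Origin under its centre.
- vial_1: Another such brown vial; leave alone. Origin under its centre.
- marker_red: Red-capped marker pen, 138 mm long, 16 mm thick, lying; leave alone. Origin under its centre.
- marker_green: Green-capped marker pen, 138 mm long, 16 mm thick, lying; leave alone. Origin under its centre.

How it is judged:
By the outcome, as a careful person would: the job done as asked, in the order asked, and still so for the second after the job is handed in, while the arm keeps its last pose, push and grip.
It also fails if it takes over 45 s, if anything falls off the work surface, if the arm or the gripper's body presses on something with over 40 N, if the wrist force passes 120 N, or if a joint passes its speed limit or range.

## Robot

A 6-joint arm with a two-finger parallel gripper is mounted at the origin on a cart in front of the work surface, level with it; the furniture and walls round the work are solid. World frame = base frame: x ahead of the robot, y to its left, z up, the work surface at z = 0. Lengths are in m, angles in rad, forces in N, time in s.
With the tool pointing down it reaches from about 0.3 to 0.875 m from the base axis. Payload 6.4 kg.
Tool frame: the origin (TCP) lies midway between the tips of the shut fingers; the grasp point (between the pads) lies 19 mm behind it (ctrl.tcp_to_grasp is the distance from the TCP to the grasp point, in m); z points along the fingers, y is the direction in which the jaws open and shut (so a half turn about z gives the same grasp; the last joint's range is limited). The gripper opens to 85 mm and grips with 20 to 120 N. Pads are 22 mm wide; open, the fingers measure 114 mm over their backs; the gripper's body (76 mm by 85 mm) begins 54 mm behind the grasp point. The pads swing forward as they close: fully open they stand 13 mm farther back than shut.
Start: joints at [-0.206, 0.181, 1.607, -0, 1.354, -0.206], TCP at [0.575, 0, 0.231] pointing down, gripper open.
Joint ranges: [-2.99, 2.99], [-0.89, 2.07], [0.3, 2.58], [-1.14, 4.28], [0, 2.63], [-3.12, 3.12]. Speed limits (rad/s): [2.57, 2.57, 3.01, 3.14, 3.14, 3.14].

## Interface

Orientations are given as a unit quaternion [w, x, y, z].
In Python, from bench import monitor, imaging, order, spotter, ctrl gives the robot as it stands.
- The arm moves only by the shell command python3 -m pendant 'ROWS'. ROWS is JSON, a list that holds one entry, the list of rows, each a list of 5 numbers: the shift along the world's x, y, z in mm, then the turn about the world's z in degrees, then the finger opening in mm, from 0 to 85.4. A call has 1 to 8 rows; each row shifts and turns the commanded pose from where the row before left it; what a row does not reach is not made up. A row lasts 1/8 s, in which the tool goes at most 62.5 mm and 10.7 degrees, less where a joint would pass 70% of its speed; a pose out of reach is approached as far as the arm can. A call with a gripper value outside its range is refused whole. The fingers move at their own pace and stop on an object; the grip force is fixed at half the most. Time passes only in rows, so rows that do not move let the fingers close. It gives the time, the measured TCP pose, the force and the opening at its end, in the units of the state.
- monitor.get_obs(): the state, without advancing time (a new reading comes with each control period).
- imaging.camera(name): name is "scene" or "side" or "wrist"; returns a dict with "img" (400x640x3 uint8, red, green, blue), "vfov" (degrees; the focal length in pixels is half the picture's height over the tangent of half this angle, whatever the lens; pixels are square), "cx", "cy" (the principal point, pixels), "distortion" ([k1, k2, p1, p2, k3] as OpenCV has them; the pictures are not rectified), "origin" and "orientation" of the camera in the world. Camera axes: x right, y down, z forward; pixel columns grow to the right and rows downward; lengths in m; the calibration is good to about 2 mm. A picture is of the moment at which its call begins. There is no depth.
- order.hand_in(): hands the job in, once; it reports no verdict.
Trained networks look in the newest picture that a camera, given by its name, has taken for a name from the list of things; names that differ only in an ending like _2 or _b are one class to them, and where a whole thing is asked for, a point or a joint stands for the part that bears it (a point fixed in the world has none). Each returns a list of dicts, best first, with "confidence" (0 to 1); they miss things now and then, are a little off and sometimes report something else, mostly with a low value. They report only what shows in the picture. A call takes as long as a camera call.
- spotter.recognise(camera, thing): "at" ([x, y, z] in m, in the coordinates of the camera as it stood for that picture, good to about 4 mm: the middle of the surface that is visible of it).
- spotter.tip_of(camera, thing): "at" ([x, y, z] in m, in the coordinates of the camera as it stood for that picture, good to about 4 mm: a listed point, or the origin of a listed thing).
The state is a dict: "time_s": time; "q": joint angles; "dq": joint speeds; "joint_efforts": joint torques, N m; "eef_pos": TCP position; "eef_rot": TCP orientation; "wrist_force": force on the tool from outside, world axes, zero at the start; "torque": the same for the moment, N m; "opening": opening from 0.0 (shut) to 1.0 (fully open).
Only numpy, scipy, OpenCV 4.12 (cv2) and the standard library are available. Lean on these libraries where they do the work, as an engineer would, in place of code of your own. Each camera call takes 0.05 s, during which the arm holds its last target. There are 200 camera calls.

## Working session

There is one attempt and no reset: what is moved stays moved. The work goes in short steps, Python scripts to look and compute and a shell command to move; the robot and the scene stay as the last step left them, time stands still between calls to the robot, and variables do not carry over. Pictures are saved under pics/ and viewed, about 8 in all and at most 12, crops included, and the job is handed in when it is done.

```bash
mkdir -p pics
cat > h.py <<'E'
import numpy as np, cv2
from scipy.spatial.transform import Rotation as R
from bench import monitor, imaging, order, spotter, ctrl
def rot(q): return R.from_quat([q[1],q[2],q[3],q[0]]) if np.size(q)==4 else R.from_matrix(q)
def cam(n,save=None):
    c=imaging.camera(n)
    if save: cv2.imwrite('pics/'+save,c['img'][:,:,::-1])
    return c
def find(c,n,thing,f='tip_of',k=2):
    out=[]
    for d in getattr(spotter,f)(n,thing)[:k]:
        p=np.array(d['at']); K=(200/np.tan(np.radians(c['vfov']/2)))
        A=np.array([[K,0,c['cx']],[0,K,c['cy']],[0,0,1]])
        px=cv2.projectPoints(p.reshape(1,3),np.zeros(3),np.zeros(3),A,np.array(c['distortion']))[0].ravel()
        w=rot(c['orientation']).apply(p)+c['origin']
        print(n,thing,f,(w*1000).round(1),px.round(),round(d['confidence'],2)); out.append(w)
    return out
E
python3 - <<'E'
from h import *
o=monitor.get_obs();print(o, ctrl.tcp_to_grasp)
for n in ['scene','side','wrist']:
    c=cam(n,n+'0.png')
    for t in ['cab','cab_drawer0_handle','lid_handle','lid_front','reagent_bottle','wash_bottle','tip_box','timer','vial_0','marker_red','marker_green']:
        find(c,n,t)
E
```

```text
{'time_s': 0.0, 'q': array([-2.06300037e-01,  1.81537800e-01,  1.60801363e+00, -3.81407145e-06,
        1.35381698e+00, -2.06309238e-01]), 'dq': array([-1.45982836e-03,  1.02406506e-03,  1.38722275e-04, -9.45867922e-05,
        7.72171864e-04, -2.29383019e-04]), 'joint_efforts': array([ 3.41415571e-04, -4.44869328e+01, -3.51340663e+01, -2.51131587e-04,
        9.11703974e-03,  3.43231875e-05]), 'eef_pos': array([5.74439295e-01, 1.33613441e-04, 2.30383272e-01]), 'eef_rot': array([-7.42098310e-04,  7.07102958e-01,  7.07110047e-01, -4.87463192e-04]), 'wrist_force': array([-0.25234637, -0.85015018,  0.49701543]), 'torque': array([ 0.01379202,  0.00988829, -0.00982407]), 'opening': 1.0027686484182938} 0.0187
scene cab tip_of [ 4.842e+02  3.812e+02 -2.000e-01] [255. 290.] 0.73
scene cab tip_of [ 7.464e+02 -7.730e+01 -4.000e-01] [298. 200.] 0.65
scene cab_drawer0_handle tip_of [588.  -72.7  97.9] [332. 189.] 0.61
scene lid_front tip_of [675.3 -75.4  80.4] [313. 187.] 0.61
scene reagent_bottle tip_of [6.313e+02 3.434e+02 1.000e-01] [230. 261.] 0.57
scene wash_bottle tip_of [ 650.5 -391.6    
[... 770 characters left out ...]
p_box tip_of [483.5 385.6  -4.6] [295. 168.] 0.81
side tip_box tip_of [ 5.122e+02 -3.910e+02  5.000e-01] [299. 310.] 0.25
side timer tip_of [ 5.131e+02 -3.930e+02  2.000e-01] [299. 310.] 0.58
side vial_0 tip_of [ 431.7 -411.6   -0.5] [264. 318.] 0.72
side vial_0 tip_of [ 564.1 -374.7    0.9] [321. 304.] 0.54
side marker_red tip_of [ 3.722e+02 -8.440e+01  2.000e-01] [254. 237.] 0.52
side marker_green tip_of [412.8 214.3   0.8] [274. 188.] 0.6
side marker_green tip_of [ 431.5 -409.4   -1.3] [264. 318.] 0.24
wrist cab_drawer0_handle tip_of [592.2 -70.8  90.7] [337. 248.] 0.91
wrist lid_front tip_of [592.4 -71.3  89. ] [337. 248.] 0.62
wrist marker_red tip_of [368.6 -80.8  -4. ] [182. 223.] 0.79
```

View pics/wrist0.png

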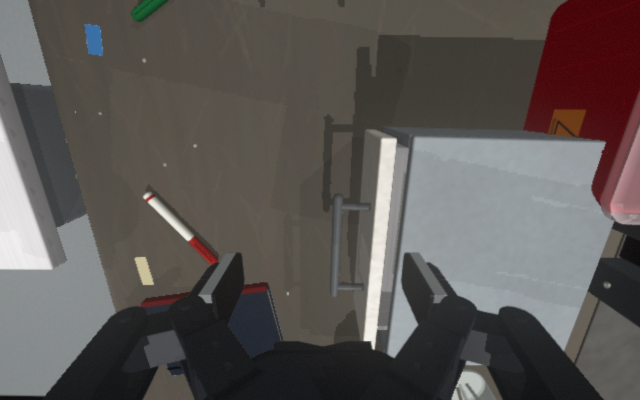

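View pics/side0.png

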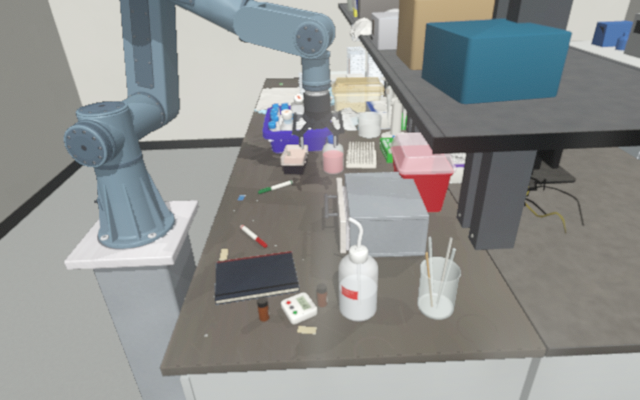

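Wrist view: the handle bar runs from (339,197) to (335,293), the drawer is slightly out, and the cab is nearly square to the robot. Next I'll back-project these points for yaw.

```bash
cat >> h.py <<'E'
def back(c,px,z):
    K=(200/np.tan(np.radians(c['vfov']/2)));A=np.array([[K,0,c['cx']],[0,K,c['cy']],[0,0,1]])
    u=cv2.undistortPoints(np.array(px,float).reshape(-1,1,2),A,np.array(c['distortion'])).reshape(-1,2)
    d=rot(c['orientation']).apply(np.c_[u,np.ones(len(u))]); o=np.array(c['origin'])
    return ((o+d*((z-o[2])/d[:,2])[:,None])*1000).round(1)
E
python3 - <<'E'
from h import *
c=cam('wrist')
print(back(c,[(338,197),(335,293)],.092))
print(back(c,[(412,138),(604,141),(388,352)],.130), back(c,[(381,134),(391,136),(369,347)],.118))
g=cv2.cvtColor(c['img'],cv2.COLOR_RGB2GRAY)
for r in range(205,285,10): print(r,g[r,324:350])
print(c['origin'])
E
```

```text
[[ 592.6   -9.4   92. ]
 [ 591.1 -130.9   92. ]]
[[ 653.2   56.2  130. ]
 [ 821.7   54.   130. ]
 [ 650.4 -182.2  130. ]] [[ 628.7   58.5  118. ]
 [ 637.8   56.7  118. ]
 [ 631.  -187.4  118. ]]
205 [56 56 56 57 58 61 69 71 68 63 72 82 88 95 99 96 92 86 83 84 84 85 84 83
 83 83]
215 [ 77  79  78  78  79  78  78  75  69  67  77  85  91  96 101  96  89  81
  76  80  80  79  79  76  67  58]
225 [ 84  82  83  83  84  83  83  78  64  71  79  86  94 101  98  92  87  79
  78  84  84  85  82  79  66  63]
235 [ 84  82  82  83  84  83  83  76  67  75  84  90  98 104  98  91  83  80
  82  84  84  84  78  66  66  65]
245 [ 83  85  85  84  84  85  80  71  73  82  91  99 108 105  97  90  80  78
  83  85  85  84  84  79  66  65]
255 [ 83  83  83  83  83  83  80  69  78  89  95 104 111 103  92  86  80  84
  82  84  84  84  84  79  68  64]
265 [ 83  83  82  83  82  81  75  72  83  92  98 108 108  99  91  82  80  83
  84  84  84  85  85  85  84  80]
275 [ 82  83  83  84  83  79  69  75  86  93 104 112 105  96  88  88  84  83
  83  83  84  85  85  84  84  85]
[0.57568257 0.08077823 0.37279691]
```

```bash
python3 -m pendant '[[[8,-36,-30,-1,30],[7,-35,-40,0,30],[0,0,-20,0,30],[0,0,0,0,30]]]'
python3 - <<'E'
from h import *
c=cam('wrist','wrist1.png'); find(c,'wrist','cab_drawer0_handle')
E
```

```text
time_s: 2.35
eef_pos: [0.5886, -0.0703, 0.1394]
eef_rot: [-0.002, 0.713, 0.701, -0.001]
wrist_force: [-1.3, 0.1, 0.6]
opening: 0.349
wrist cab_drawer0_handle tip_of [592.  -72.   88.4] [326. 223.] 0.63
```

View pics/wrist1.png

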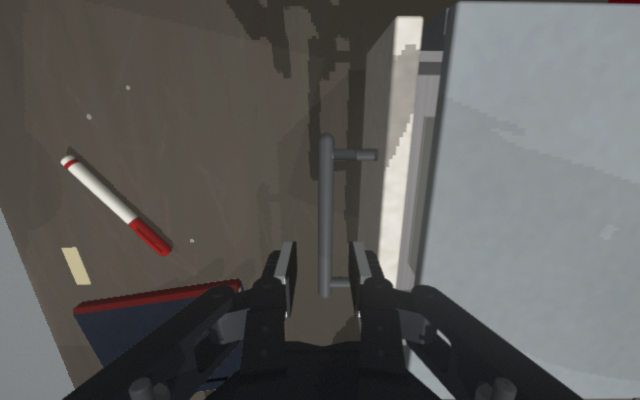

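The bar (column 325) sits between the fingers (columns 288 and 355). The drawer front is clear of the back finger, so I'm descending and closing.

```bash
python3 -m pendant '[[[1,-1,-33,0,30],[0,0,-33,0,30],[0,0,0,0,30],[0,0,0,0,5],[0,0,0,0,5],[0,0,0,0,5]]]'
```

```text
time_s: 3.2
eef_pos: [0.5921, -0.0715, 0.0771]
eef_rot: [0.001, 0.713, 0.701, 0.001]
wrist_force: [-0.6, 2.3, 7.3]
opening: 0.1
```

```bash
python3 -m pendant '[[[-8,0,0,0,5],[-20,0,0,0,5],[-25,1,0,0,5],[-25,0,0,0,5],[-25,1,0,0,5],[-15,0,0,0,5]]]'
```

```text
time_s: 3.95
eef_pos: [0.4735, -0.0688, 0.0771]
eef_rot: [0.001, 0.713, 0.701, 0.002]
wrist_force: [1.7, 9.2, 10.5]
opening: 0.104
```

Run:
```python
from h import *
c=cam('side','side1.png')
for t in ['cab_drawer0_handle','lid_handle','lid_front','cab']: find(c,'side',t)
c=cam('scene')
for t in ['cab_drawer0_handle','lid_handle','lid_front','cab']: find(c,'scene',t)
c=cam('wrist','wrist2.png')
for t in ['cab_drawer0_handle','lid_handle','lid_front']: find(c,'wrist',t)
```

```text
side cab_drawer0_handle tip_of [473.1 -68.1  91.6] [286. 206.] 0.94
side cab_drawer0_handle tip_of [413.7 212.5  -1. ] [275. 189.] 0.67
side lid_handle tip_of [583.3 -70.3 108.6] [323. 200.] 0.53
side lid_front tip_of [564.4 -71.6  74.1] [317. 211.] 0.87
side cab tip_of [742.7 -73.1   1.6] [377. 229.] 0.63
scene cab_drawer0_handle tip_of [471.2 -69.7  99.5] [360. 200.] 0.76
scene lid_handle tip_of [586.2 -72.8 111.3] [332. 186.] 0.41
scene lid_front tip_of [559.6 -68.9  76.7] [337. 198.] 0.72
scene cab tip_of [744.7 -73.9   1.7] [298. 200.] 0.58
wrist cab_drawer0_handle tip_of [472.3 -68.4  89.2] [318. 266.] 0.91
wrist lid_handle tip_of [586.3 -68.8 107.3] [557. 283.] 0.67
wrist lid_front tip_of [563.7 -72.   75.8] [474. 256.] 0.71
```

View pics/wrist2.png

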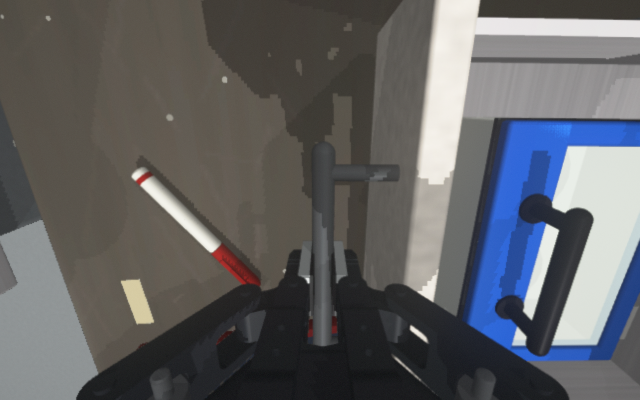

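The drawer follows the gripper, and the lid bar is at x≈585, about 25 mm short of the stop. I'm continuing to the stop.

```bash
python3 -m pendant '[[[-12,0,0,0,5],[-7,0,0,0,5],[-3,0,0,0,5],[-2,0,0,0,5],[0,0,0,0,5]]]'
```

```text
time_s: 5.28
eef_pos: [0.4509, -0.0683, 0.077]
eef_rot: [0.001, 0.713, 0.701, 0.003]
wrist_force: [4.1, 12.1, 10.9]
opening: 0.105
```

```bash
python3 -m pendant '[[[-3,0,0,0,5],[0,0,0,0,5]]]';  python3 -m pendant '[[[-3,0,0,0,5],[0,0,0,0,5]]]'
```

```text
time_s: 5.52
eef_pos: [0.4509, -0.0684, 0.0772]
eef_rot: [0.004, 0.714, 0.7, 0.005]
wrist_force: [17.9, 13.0, -3.6]
opening: 0.107
time_s: 5.78
eef_pos: [0.4508, -0.0684, 0.0773]
eef_rot: [0.006, 0.714, 0.7, 0.007]
wrist_force: [32.6, 16.3, -18.0]
opening: 0.102
```

The drawer is at its stop (x is stationary and force is rising). I'm relaxing the pull, releasing, and lifting.

```bash
python3 -m pendant '[[[7,0,0,0,5],[0,0,0,0,30],[0,0,0,0,30],[0,0,40,0,30],[0,0,45,0,36],[50,0,10,0,40],[50,-1,0,0,40],[0,0,0,0,40]]]'
python3 - <<'E'
from h import *
print(monitor.get_obs()['eef_pos'])
for n in ['wrist','scene','side']:
    c=cam(n,n+'3.png')
    for t in ['lid_handle','lid_front','cab_drawer0_handle']: find(c,n,t,k=1)
E
```

```text
time_s: 6.78
eef_pos: [0.5518, -0.0715, 0.1696]
eef_rot: [0.0, 0.713, 0.701, -0.0]
wrist_force: [0.9, 2.3, 0.1]
opening: 0.471
[ 0.55178274 -0.07151801  0.16963353]
wrist lid_handle tip_of [563.2 -68.6 104.6] [336. 210.] 0.77
wrist lid_front tip_of [541.6 -69.2  75.1] [310. 200.] 0.88
wrist cab_drawer0_handle tip_of [452.  -65.   90.9] [203. 203.] 0.61
scene lid_handle tip_of [566.4 -71.3 107.5] [337. 189.] 0.41
scene lid_front tip_of [537.8 -69.4  78.5] [343. 199.] 0.87
scene cab_drawer0_handle tip_of [450.8 -69.8 101.2] [365. 201.] 0.85
side lid_handle tip_of [560.  -70.2 111.9] [315. 199.] 0.57
side lid_front tip_of [414.6 213.9  -0.8] [275. 188.] 0.7
side cab_drawer0_handle tip_of [446.6 -69.2  89.8] [277. 207.] 0.78
```

View pics/wrist3.png

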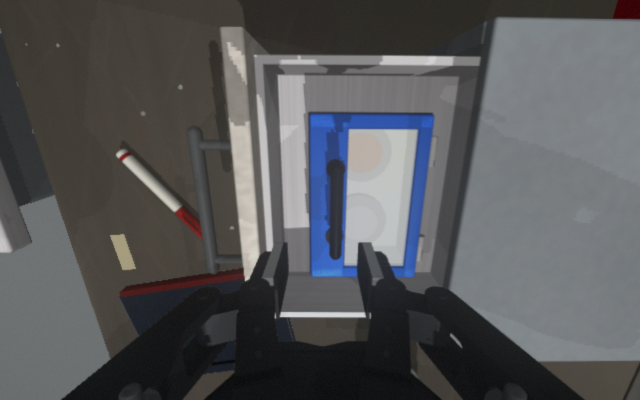

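The lid bar (column 336, rows 165–255, world ≈ 563, -70) is in front of the pads. The drawer stayed out (handle at x≈0.451). I'm centering, descending, and closing.

```bash
python3 -m pendant '[[[11,1,0,0,40],[0,0,-35,0,40],[0,0,-35,0,40],[0,0,-4,0,40],[0,0,0,0,40]]]'
python3 - <<'E'
from h import *
c=cam('wrist','wrist4.png'); find(c,'wrist','lid_handle',k=1)
E
```

```text
time_s: 8.0
eef_pos: [0.5617, -0.0701, 0.0969]
eef_rot: [0.0, 0.713, 0.701, 0.0]
wrist_force: [0.6, -0.4, -0.5]
opening: 0.466
wrist lid_handle tip_of [563.9 -69.5 107.4] [325. 264.] 0.77
```

View pics/wrist4.png

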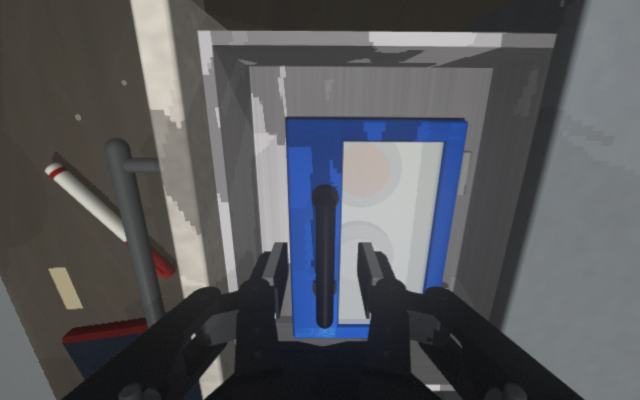

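The bar is centred between the pads (325 against a midline of 324), so I'm closing.

```bash
python3 -m pendant '[[[0,0,-2,0,40],[0,0,0,0,4],[0,0,0,0,4],[0,0,0,0,4],[0,0,0,0,4]]]'
```

```text
time_s: 8.72
eef_pos: [0.5616, -0.0701, 0.0949]
eef_rot: [0.001, 0.713, 0.701, 0.0]
wrist_force: [0.6, 0.3, 4.6]
opening: 0.092
```

```bash
python3 -m pendant '[[[0.5,0,1,0,4],[0.5,0,1,0,4],[0,0,0,0,4]]]'; python3 -m pendant '[[[0.5,0,1,0,4],[0.4,0,1,0,4],[0,0,0,0,4]]]'
```

```text
time_s: 9.1
eef_pos: [0.5617, -0.0701, 0.0958]
eef_rot: [-0.0, 0.713, 0.701, -0.0]
wrist_force: [1.1, -1.2, -3.0]
opening: 0.091
time_s: 9.48
eef_pos: [0.5621, -0.07, 0.0969]
eef_rot: [-0.001, 0.713, 0.701, -0.001]
wrist_force: [2.7, -3.8, -13.5]
opening: 0.087
```

```bash
python3 -m pendant '[[[0.4,0,1,0,4],[0,0,0,0,4]]]'; python3 -m pendant '[[[0.4,0,1,0,4],[0,0,0,0,4]]]'; python3 -m pendant '[[[0.4,0,1,0,4],[0,0,0,0,4]]]'
```

```text
time_s: 9.72
eef_pos: [0.5622, -0.07, 0.0972]
eef_rot: [-0.001, 0.713, 0.701, -0.001]
wrist_force: [5.9, -4.4, -17.3]
opening: 0.088
time_s: 9.98
eef_pos: [0.5626, -0.07, 0.0981]
eef_rot: [-0.001, 0.713, 0.701, -0.001]
wrist_force: [5.8, -3.3, -17.2]
opening: 0.09
time_s: 10.22
eef_pos: [0.5635, -0.07, 0.0999]
eef_rot: [-0.001, 0.713, 0.701, -0.0]
wrist_force: [3.4, -3.7, -12.1]
opening: 0.092
```

The seal peaked and is letting go at about 17 N. I'm following the arc slowly.

```bash
python3 -m pendant '[[[0.6,0,1.5,0,4],[0.8,0,1.5,0,4],[1,0,1.5,0,4],[1,0,1.5,0,4],[1,0,1.5,0,4],[0,0,0,0,4]]]'
python3 - <<'E'
from h import *
print(monitor.get_obs()['eef_pos'])
for n in ['wrist','scene','side']:
    c=cam(n,n+'5.png')
    for t in ['lid_handle','lid_front','cab_drawer0_handle']: find(c,n,t,k=1)
E
```

```text
time_s: 10.98
eef_pos: [0.5683, -0.0701, 0.1088]
eef_rot: [-0.0, 0.713, 0.701, -0.0]
wrist_force: [0.9, -4.2, -7.6]
opening: 0.09
[ 0.56831004 -0.07009379  0.10878599]
wrist lid_handle tip_of [570.  -68.1 117.8] [324. 260.] 0.72
wrist lid_front tip_of [540.9 -70.5  94.2] [277. 245.] 0.8
wrist cab_drawer0_handle tip_of [453.  -64.9  86.6] [144. 234.] 0.75
scene lid_handle tip_of [572.8 -72.  122.3] [336. 184.] 0.55
scene lid_front tip_of [540.6 -70.5  94.2] [343. 195.] 0.92
scene cab_drawer0_handle tip_of [449.4 -68.6  97.8] [365. 202.] 0.7
side lid_handle tip_of [564.9 -72.8 123.5] [317. 196.] 0.6
side lid_front tip_of [545.9 -69.   90.5] [311. 206.] 0.9
side cab_drawer0_handle tip_of [484.7 384.8  -4. ] [296. 168.] 0.73
```

View pics/wrist5.png

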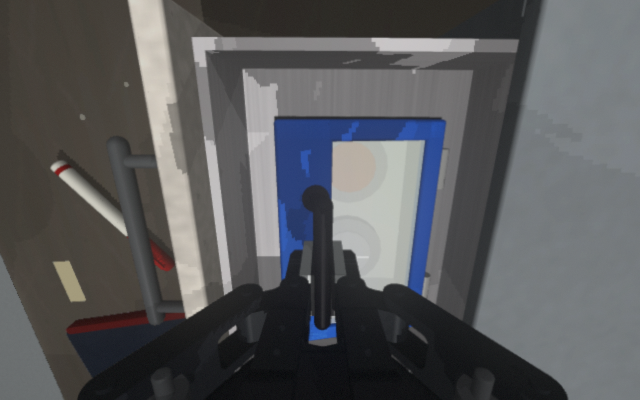

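The lid follows: the front edge is at about 93 mm (17 mm up), matching the 13.9 mm the TCP has risen. About 4.4 mm more is needed.

```bash
python3 -m pendant '[[[1,0,1.5,0,4],[1,0,1.5,0,4],[1,0,1.5,0,4],[0,0,0,0,4],[0,0,0,0,4],[0,0,0,0,4]]]'
python3 - <<'E'
from h import *
for n in ['wrist','scene','side']:
    c=cam(n,n+'6.png')
    for t in ['lid_handle','lid_front','cab_drawer0_handle']: find(c,n,t,k=1)
o=monitor.get_obs();print(o['eef_pos'],o['wrist_force'])
E
```

```text
time_s: 12.32
eef_pos: [0.571, -0.0701, 0.1127]
eef_rot: [-0.0, 0.713, 0.701, -0.001]
wrist_force: [0.0, -5.2, -10.5]
opening: 0.09
wrist lid_handle tip_of [572.7 -69.8 125. ] [324. 266.] 0.85
wrist cab_drawer0_handle tip_of [572.8 -71.2 125.9] [324. 269.] 0.75
scene lid_handle tip_of [572.5 -71.  126. ] [335. 183.] 0.46
scene lid_front tip_of [542.5 -69.9 102.4] [342. 192.] 0.56
scene cab_drawer0_handle tip_of [448.5 -69.7 101.5] [366. 201.] 0.94
side lid_handle tip_of [ 510.  -391.6   -0.8] [298. 310.] 0.64
side lid_front tip_of [545.4 -68.1  96.3] [311. 204.] 0.72
side cab_drawer0_handle tip_of [447.5 -65.8  91.9] [277. 206.] 0.79
[ 0.57099114 -0.07011531  0.11276654] [  0.04500913  -6.13633552 -10.48581527]
```

View pics/side6.png

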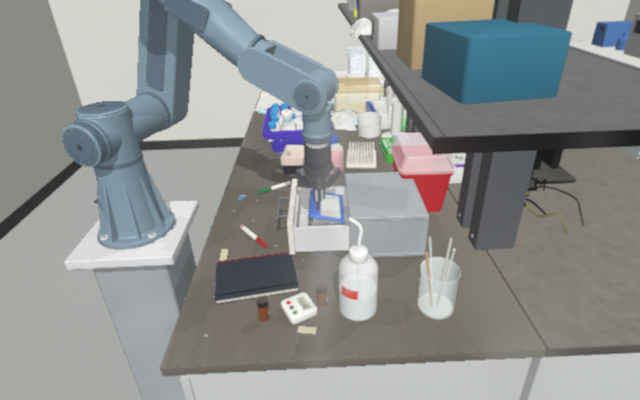

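The drawer is out, the lid is ajar by roughly 22–24 mm, and the bench is undisturbed. I'll nudge it slightly, let it settle, and hand in.

```bash
python3 -m pendant '[[[0.6,0,1,0,4],[0,0,0,0,4],[0,0,0,0,4],[0,0,0,0,4]]]'; python3 -m pendant '[[[0,0,0,0,4],[0,0,0,0,4],[0,0,0,0,4],[0,0,0,0,4]]]'
python3 - <<'E'
from h import *
for n in ['wrist','scene','side']:
    c=cam(n)
    for t in ['lid_handle','lid_front','cab_drawer0_handle']: find(c,n,t,k=1)
o=monitor.get_obs();print(o['eef_pos'],o['wrist_force'],o['opening'],abs(o['dq']).max())
order.hand_in()
E
```

```text
time_s: 13.42
eef_pos: [0.5716, -0.0701, 0.1136]
eef_rot: [-0.0, 0.713, 0.701, -0.001]
wrist_force: [0.9, -6.4, -10.6]
opening: 0.089
time_s: 13.92
eef_pos: [0.5716, -0.0701, 0.1136]
eef_rot: [-0.0, 0.713, 0.701, -0.001]
wrist_force: [0.1, -5.6, -10.5]
opening: 0.085
wrist lid_handle tip_of [571.9 -70.4 125.3] [321. 267.] 0.59
wrist lid_front tip_of [544.5 -70.  101.8] [277. 246.] 0.65
wrist cab_drawer0_handle tip_of [454.1 -70.1  90.8] [143. 240.] 0.59
scene lid_handle tip_of [573.1 -70.6 125.7] [335. 183.] 0.48
scene lid_front tip_of [538.6 -71.8 103.1] [343. 192.] 0.96
scene cab_drawer0_handle tip_of [448.1 -67.   98.3] [365. 203.] 0.95
side lid_handle tip_of [568.9 -72.4 124.8] [318. 196.] 0.62
side lid_front tip_of [548.7 -70.5  94.9] [312. 204.] 0.72
side cab_drawer0_handle tip_of [447.1 -66.   92.8] [277. 206.] 0.81
[ 0.57159902 -0.07012366  0.11362313] [ -0.24715842  -5.5115075  -10.99964965] 0.09130027518100055 0.0031850745252109346
the job is handed in; nothing more can be done
```

I pulled the drawer out to its stop, eased the dry box lid's seal open (17 N peak), and handed in at about 14 s. The gripper was still holding the lid handle and the lid was still.

- **Drawer:** it travelled about 141 mm to a hard stop. At the end its handle still read x ≈ 0.45 m, where the stop was.
- **Lid opening:** the gripper's 18.7 mm rise puts the front edge at about 25 mm (0.255 rad). The wrist and scene cameras gave about 25 and 26 mm. The side camera disagreed, at about 18 mm; I took it to be the least certain, as its view from afar is partly blocked by the gripper.
- **Hold:** the pose did not change over the last half second. The vertical force at the wrist was steady at about 10.5–11 N, somewhat more than the 3–7 N expected from the lid. A finger touching the lid could explain that, but I did not check.
- **Other things:** in the last side picture I viewed, before the final 1 mm lift, the other things on the bench looked undisturbed. I did not re-measure them.

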